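# Screw a crossed jar lid down properly

## Robot

A 6-joint arm with a two-finger parallel gripper is mounted at the origin on the work surface. World frame = base frame: x ahead of the robot, y to its left, z up, the work surface at z = 0. Lengths are in m, angles in rad, forces in N, time in s.
With the tool pointing down it reaches from about 0.35 to 0.725 m from the base axis. Payload 4.3 kg.
Tool frame: the origin (TCP) lies midway between the tips of the shut fingers; the grasp point (between the pads) lies 19 mm behind it (manip.tcp_to_grasp is the distance from the TCP to the grasp point, in m); z points along the fingers, x is the direction in which the jaws open and shut, and the axes are right-handed (so a half turn about z gives the same grasp; the last joint's range is limited). The gripper opens to 85 mm and grips with 20 to 120 N. Pads are 22 mm wide; open, the fingers measure 114 mm over their backs; the gripper's body (76 mm by 85 mm) begins 54 mm behind the grasp point. The pads swing forward as they close: fully open they stand 13 mm farther back than shut.
Start: joints at [1.235, 0.377, 0.081, 1.274, 0, 1.46], TCP at [0.129, 0.56, 0.231] pointing down, gripper open.
Joint ranges: [-2.72, 2.72], [-0.84, 1.66], [-1.02, 1.22], [-1.77, 2.12], [-1.37, 1.28], [-3.14, 3.14]. Speed limits (rad/s): [2.57, 2.57, 3.14, 3.14, 3.14, 3.14].

## Interface

Orientations are given as a unit quaternion [x, y, z, w].
In Python, from cell import manip gives the robot as it stands.
- The arm moves only by the tool drive_tool, never from a script. Its argument "plan" is a list of rows, each a list of 5 numbers: the opening, from 0 (shut) to 1 (fully open), then the shift along the tool's x, y, z in mm, then the turn about the tool's z in units of 5 degrees (1.0 is 5 degrees). A call has 1 to 20 rows; each row shifts and turns the commanded pose from where the row before left it, along the tool's axes as they then stand; what a row does not reach is not made up. A row lasts 1/10 s, in which the tool goes at most 50 mm and 8.59 degrees, less where a joint would pass 70% of its speed; a pose out of reach is approached as far as the arm can. A call with a gripper value outside its range is refused whole. The fingers move at their own pace and stop on an object; "newtons" is the grip in N (left out, the last holds). Time passes only in rows, so rows that do not move let the fingers close. It gives the time, the measured TCP pose, the force and the opening at its end, in the units of the state.
- manip.get_obs(): the state, without advancing time (a new reading comes with each control period).
- manip.read_camera(name): name is "scene" or "top"; returns (picture, depth): 384x512x3 uint8, red, green, blue; 384x512 float32, m along the optical axis (not along the pixel's ray), 0 where there is no reading.
- manip.get_calibration(name): a dict with "intrinsics" (3x3 intrinsics, pixels), "R" (3x3) and "t" (3): a world point X has camera coordinates R X + t. Camera axes: x right, y down, z forward; pixel columns grow to the right and rows downward; lengths in m; the calibration is good to about 2 mm. A picture is of the moment at which its call begins. get_calibration takes no time and is no camera call.
- manip.sign_off(): hands the job in, once; it reports no verdict.
Trained networks look in the newest picture that a camera, given by its name, has taken for a name from the list of things; names that differ only in an ending like _2 or _b are one class to them, and where a whole thing is asked for, a point or a joint stands for the part that bears it (a point fixed in the world has none). Each returns a list of dicts, best first, with "confidence" (0 to 1); they miss things now and then, are a little off and sometimes report something else, mostly with a low value. They report only what shows in the picture. A call takes as long as a camera call. They do not tell look-alikes from the thing itself.
- manip.masks_of(thing, camera): "region" (384x512 bool, what is visible of it) and "rect" ([left, top, width, height] as shares, 0 to 1, of the picture: columns of its width, rows of its height, round what is visible of it).
- manip.place_of(thing, camera): "position" ([column, row] as shares, 0 to 1, of the picture: columns of its width, rows of its height: a listed point, or the origin of a listed thing).
The state is a dict: "clock": time; "q": joint angles; "dq": joint speeds; "joint_torque": joint torques, N m; "position": TCP position; "tool_rot": TCP orientation; "ft_force": force on the tool from outside, world axes, zero at the start; "torque": the same for the moment, N m; "gripper_width": finger opening in m.
Only numpy, scipy, OpenCV 4.12 (cv2) and the standard library are available. Lean on these libraries where they do the work, as an engineer would, in place of code of your own. Each camera call takes 0.05 s, during which the arm holds its last target. There are 200 camera calls.

## Task

One of the three jars on the turntable, the one with two ears, has its bar-handled lid sitting crossed and proud on the thread. Without lifting the lid off, turn it backwards (anticlockwise seen from above) until its bar lines up with the ears and it drops into the thread, then screw it clockwise until it is fully home on the rim, and let go. Do not shift the glass cloche standing nearby.

Things in the scene. Friction and masses are not known exactly. Their poses are not given: they have to be found in the camera images.
- jar: White ceramic jar with two loop ears, the only eared one of the three jars on the bamboo turntable. Jar and turntable are held fast. Origin: middle of its foot, z up. Body 96 mm across; rim 88 mm across, 100 mm above the origin. The ears stand out on its +x and -x sides to 78 mm from the axis, 40 to 92 mm above the foot, and show beyond the lid from above.
- jar_rim (a point): Centre of the jar's mouth, level with its rim. Thread inside: with the lid's bar in line with the ears, within 15 degrees, the lid drops 12 mm straight down; 2 mm sideways play. From there clockwise turning (from above) takes it down 4 mm more in 50 degrees, till it rests on the rim. 60 degrees past the ears is well home; hard stop near 75. Turns lightly.
- lid: Loose bamboo lid, 0.1 to 0.21 kg: disc 94 mm across, 10 thick; on it, across the middle, a bar 60 long (lid's x), 14 wide, 30 tall. Origin: centre of the disc's underside, z up: about 17 mm above the rim at first, 4 dropped in, 0 home. A plug hangs 19 mm below. Its x starts 36 to 52 degrees clockwise (from above) of the jar's x. While gripped it does not fall by itself: lower it.
- cloche: Small glass cloche: clear dome with ball knob on a round bamboo foot 132 mm across, 128 mm tall in all, loose on the shelf to the robot's right of the turntable. Not to be shifted. Origin: middle of its underside, z up.
Things that resemble listed ones, but are neither listed nor needed, are in the scene too. What is shaped like the lid but turquoise or yellow is not meant.

How it is judged:
By the outcome, as a careful person would: the job done as asked, in the order asked, and still so for the second after the job is handed in, with the robot touching nothing.
It also fails if it takes over 38 s, if anything falls off the work surface, if the arm or the gripper's body presses on something with over 40 N, if the wrist force passes 120 N, or if a joint passes its speed limit or range.

## Working session

There is one attempt and no reset: what is moved stays moved. The work goes in short steps, Python scripts to look and compute and a tool call to move; the robot and the scene stay as the last step left them, time stands still between calls to the robot, and variables do not carry over. Pictures are saved under pics/ and viewed, about 8 in all and at most 12, crops included, and the job is handed in when it is done.

Besides the shell and the picture viewer there is one more tool, called as name(argument=value, ...) on one line, values as JSON. drive_tool: Moves the arm, as the interface text tells. Its arguments: {"type":"object","properties":{"plan":{"type":"array"},"newtons":{"type":"number"}},"required":["plan"]}

```bash
mkdir -p pics; ls
cat > h.py <<'E'
import numpy as np, cv2
from cell import manip
def pts(cam,d):
    c=manip.get_calibration(cam);K=np.array(c["intrinsics"]);R=np.array(c["R"]);t=np.array(c["t"])
    v,u=np.mgrid[:d.shape[0],:d.shape[1]]
    p=np.stack([(u-K[0,2])/K[0,0]*d,(v-K[1,2])/K[1,1]*d,d],-1)
    return (p-t)@R
def proj(cam,X):
    c=manip.get_calibration(cam);x=np.array(c["R"])@np.array(X)+c["t"];x=np.array(c["intrinsics"])@x
    return x[:2]/x[2]
def save(n,im): cv2.imwrite("pics/"+n,im[:,:,::-1])
E
python3 - <<'E'
from h import *
out=[]
for c in ("top","scene"):
    im,d=manip.read_camera(c); out.append(im); np.savez(c+"0.npz",im=im,d=d)
    for n in ("jar","lid","cloche"):
        print(c,n,[(np.round(np.array(r["position"])*[512,384]),round(r["confidence"],2)) for r in manip.place_of(n,c)])
save("a_top.png",out[0]);save("a_scene.png",out[1])
print(manip.get_obs())
E
```

```text
pics
top jar [(array([226., 175.]), 0.75)]
top lid [(array([144., 134.]), 0.97), (array([225., 173.]), 0.95), (array([147., 248.]), 0.67), (array([149., 192.]), 0.65)]
top cloche [(array([357., 202.]), 0.72)]
scene jar [(array([292., 227.]), 0.84)]
scene lid [(array([379., 171.]), 0.96), (array([303., 197.]), 0.92), (array([419., 280.]), 0.75), (array([394., 218.]), 0.68)]
scene cloche [(array([131., 214.]), 0.87)]
{'clock': 0.4, 'q': array([1.23468656e+00, 3.77431630e-01, 8.08106983e-02, 1.27442406e+00,
       8.74228944e-06, 1.46051253e+00]), 'dq': array([-0.0006529 , -0.00165784,  0.00151082,  0.0009803 ,  0.00070369,
        0.00039243]), 'joint_torque': array([-8.05161144e-04, -4.62941730e+01,  2.69740713e+01,  5.95452235e-03,
       -1.40747952e-04, -1.20112884e-05]), 'position': array([0.12870815, 0.56033789, 0.23118068]), 'tool_rot': array([ 7.82275982e-01,  6.22931996e-01, -1.07524948e-04,  6.25765896e-05]), 'ft_force': array([0.4208412 , 0.64881114, 0.90159165]), 'torque': array([0.00582806, 0.00079652, 0.01527837]), 'gripper_width': 0.08496304903494727}
```

View pics/a_top.png

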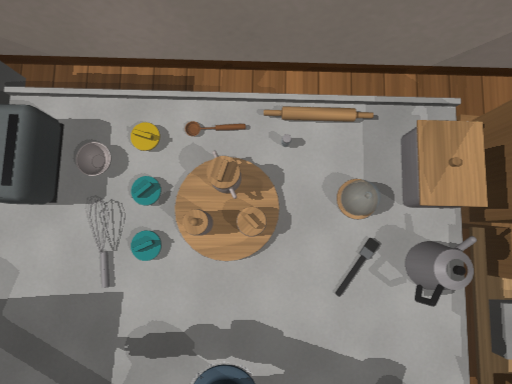

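View pics/a_scene.png

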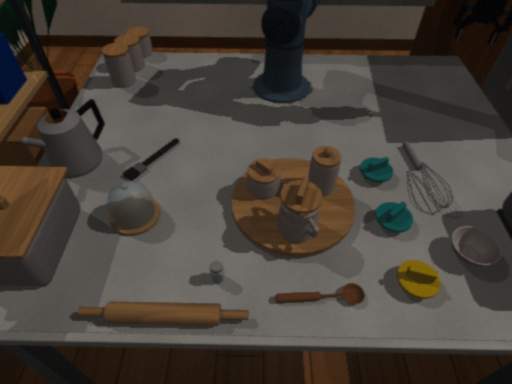

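The top view shows the turntable at (227,208). Candidates:
- The jar at (224,173), which has white ears at (217,155) and (234,193).
- Earless jars at (194,222) and (251,222).
- Loose lids: yellow (145,136), turquoise (146,190) and (146,245).

I choose (224,173) and will check it in a close crop. The cloche is at (357,200).

Run:
```python
from h import *
z=np.load("top0.npz");im,d=z["im"],z["d"];P=pts("top",d)
z2=np.load("scene0.npz");P2=pts("scene",z2["d"])
def near(P,c,r): return P[np.hypot(P[...,0]-c[0],P[...,1]-c[1])<r]
c0=P[173,224];print("c",c0, "table",P[300,250],"turntable",P[250,225],"cloche",P[200,357])
for nm,Q in(("top",P),("scene",P2)):
    q=near(Q,c0,.075)
    h=np.histogram(q[:,2],bins=np.arange(0,.25,.005));print(nm,[(round(b,3),n) for b,n in zip(h[1],h[0]) if n])
a=cv2.resize(im[140:210,185:265],None,fx=8,fy=8,interpolation=cv2.INTER_CUBIC)[:,:,:]
save("b.png",np.clip(a.astype(float)*1.5,0,255).astype(np.uint8))
```

```text
c [0.66755335 0.00843229 0.17773698] table [ 0.29758223 -0.07071288  0.00050835] turntable [0.4511367  0.0106531  0.02415338] cloche [ 0.60921871 -0.38083424  0.09997854]
top [(np.float64(0.02), np.int64(56)), (np.float64(0.025), np.int64(618)), (np.float64(0.03), np.int64(105)), (np.float64(0.035), np.int64(2)), (np.float64(0.04), np.int64(4)), (np.float64(0.045), np.int64(1)), (np.float64(0.05), np.int64(3)), (np.float64(0.055), np.int64(6)), (np.float64(0.06), np.int64(7)), (np.float64(0.065), np.int64(4)), (np.float64(0.07), np.int64(2)), (np.float64(0.075), np.int64(2)), (np.float64(0.08), np.int64(17)), (np.float64(0.085), np.int64(13)), (np.float64(0.09), np.int64(21)), (np.float64(0.095), np.int64(16)), (np.float64(0.1), np.int64(7)), (np.float64(0.105), np.int64(5)), (np.float64(0.11), np.int64(15)), (np.float64(0.115), np.int64(46)), (np.float64(0.12), np.int64(12)), (np.float64(0.145), np.int64(14)), (np.float64(0.15), np.int64(445)), (np.float64(0.155), np.int64(260)), (np.float64(0.16), np.int64(5)), (np.float64(0.165), np.int64(5)), (np.float64(0.17), np.int64(9)), (np.
[... 576 characters left out ...]
t64(57)), (np.float64(0.085), np.int64(76)), (np.float64(0.09), np.int64(68)), (np.float64(0.095), np.int64(63)), (np.float64(0.1), np.int64(43)), (np.float64(0.105), np.int64(42)), (np.float64(0.11), np.int64(57)), (np.float64(0.115), np.int64(83)), (np.float64(0.12), np.int64(67)), (np.float64(0.125), np.int64(139)), (np.float64(0.13), np.int64(10)), (np.float64(0.14), np.int64(2)), (np.float64(0.145), np.int64(51)), (np.float64(0.15), np.int64(625)), (np.float64(0.155), np.int64(269)), (np.float64(0.16), np.int64(13)), (np.float64(0.165), np.int64(15)), (np.float64(0.17), np.int64(13)), (np.float64(0.175), np.int64(17)), (np.float64(0.18), np.int64(89)), (np.float64(0.185), np.int64(46))]
```

View pics/b.png

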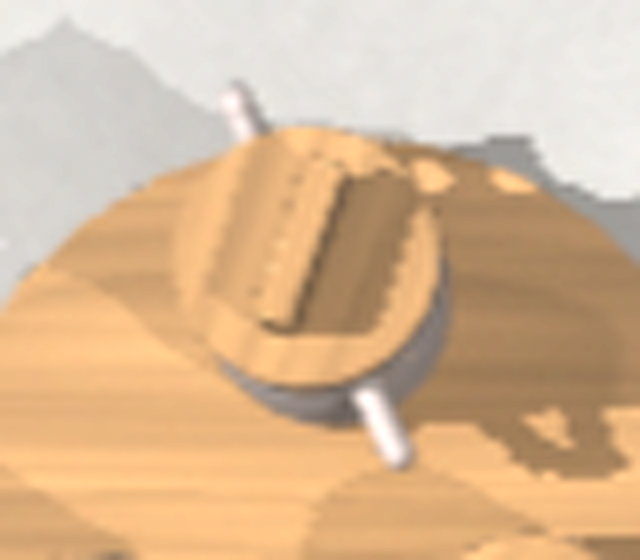

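The crop confirms it: ears at crop (240,110) and (390,440), which is a line leaning upper-left. The bar leans upper-right, clockwise of the ears. Now the exact fit.

```bash
cat >> h.py <<'E'
def fit(P,P2,c0,zd,zb,ears=True):
    for nm,Qa in(("top",P),("scene",P2),("both",None)):
        Q=np.concatenate([P.reshape(-1,3),P2.reshape(-1,3)]) if Qa is None else Qa.reshape(-1,3)
        r=np.hypot(Q[:,0]-c0[0],Q[:,1]-c0[1])
        D=Q[(r<.06)&(abs(Q[:,2]-zd)<.005)]; B=Q[(r<.045)&(abs(Q[:,2]-zb)<.005)]
        E=Q[(r>.055)&(r<.09)&(Q[:,2]>.085)&(Q[:,2]<.122)]
        def ang(S):
            (c,(w,h),a)=cv2.minAreaRect((S[:,:2]*1000).astype(np.float32))
            u=np.linalg.svd(S[:,:2]-S[:,:2].mean(0),full_matrices=False)[2][0]
            return np.round(c,1),np.round((w,h),1),round(np.degrees(np.arctan2(u[1],u[0]))%180,1)
        print(nm,"disc",np.round(cv2.minEnclosingCircle((D[:,:2]*1000).astype(np.float32))[0],1),np.round(cv2.minEnclosingCircle((D[:,:2]*1000).astype(np.float32))[1],1),"z",np.median(D[:,2]).round(4),"bar",ang(B),np.median(B[:,2]).round(4),len(B))
        if ears and len(E)>4: print("   ears",ang(E),len(E))
E
python3 - <<'E'
from h import *
P=pts("top",np.load("top0.npz")["d"]);P2=pts("scene",np.load("scene0.npz")["d"])
fit(P,P2,(.655,.01),.152,.183)
Q=P.reshape(-1,3)
for v,u in((154,215),(155,216),(194,233),(195,234)): print(P[v,u])
print(manip.place_of("jar_rim","top"),proj("top",[.655,.01,.125]))
E
```

```text
top disc [675.2  13. ] 46.7 z 0.1542 bar (array([672.9,  13.9]), array([14.1, 53.9]), np.float64(162.9)) 0.1841 104
   ears (array([681.7,  -8.1]), array([146.8,  52.6]), np.float64(27.9)) 25
scene disc [676.4  11.8] 46.9 z 0.1545 bar (array([672.9,  13.1]), array([14. , 53.4]), np.float64(162.0)) 0.1845 118
   ears (array([6.839e+02, 6.000e-01]), array([140.3,  68.9]), np.float64(78.2)) 429
both disc [676.1  12.2] 47.3 z 0.1544 bar (array([672.8,  13.5]), array([14.8, 53.9]), np.float64(162.5)) 0.1843 222
   ears (array([6.819e+02, 6.000e-01]), array([143.3,  71.9]), np.float64(67.9)) 454
[0.7339658  0.04209517 0.11783908]
[0.73056663 0.03880869 0.11990637]
[ 0.61647087 -0.01459185  0.11915856]
[ 0.61369976 -0.01753747  0.11841894]
[{'position': [0.4318, 0.449], 'confidence': 0.48}] [224.80648743 180.37609175]
```

Run:
```python
from h import *
P=pts("top",np.load("top0.npz")["d"]);P2=pts("scene",np.load("scene0.npz")["d"])
fit(P,P2,(.6755,.0125),.1544,.1844,False)
Q=np.concatenate([P.reshape(-1,3),P2.reshape(-1,3)]);Q=Q[(Q[:,2]>.02)]
c=np.array([.6755,.0125]);r=np.hypot(*(Q[:,:2]-c).T)
E=Q[(r>.052)&(r<.085)&(Q[:,2]>.09)&(Q[:,2]<.119)];a=np.degrees(np.arctan2(E[:,1]-c[1],E[:,0]-c[0]))
print(np.histogram(a,bins=np.arange(-180,181,15)))
for lo,hi in((0,60),(-180,-120)):
    s=(a>lo)&(a<hi);print(s.sum(),E[s].mean(0),np.median(a[s]))
for v,u in((222,194),(222,251)):
    p=P[v,u];m=(np.hypot(*(Q[:,:2]-p[:2]).T)<.05);print(p,np.percentile(Q[m][:,2],99.5))
# max height within corridor
A=np.array([.129,.56]);n=(c-A)/np.linalg.norm(c-A);t=(Q[:,:2]-A)@n;s=abs((Q[:,:2]-A)@[-n[1],n[0]])
m=(s<.09)&(t>.1)&(t<.65);print("corridor",np.sort(Q[m][:,2])[-5:])
```

```text
top disc [675.7  12.8] 46.9 z 0.1543 bar (array([675.7,  13.1]), array([14.1, 59.7]), np.float64(162.8)) 0.1841 111
scene disc [676.9  12. ] 47.0 z 0.1545 bar (array([676.7,  11.9]), array([14. , 61.4]), np.float64(162.5)) 0.1845 141
both disc [676.3  12. ] 47.5 z 0.1544 bar (array([676.6,  12.5]), array([14.8, 61.8]), np.float64(162.7)) 0.1843 252
(array([ 0, 28,  8,  0,  0,  0,  0,  0,  0,  0,  0,  0,  0, 96,  6,  0,  0,
        0,  0,  0,  0,  0,  0,  0]), array([-180, -165, -150, -135, -120, -105,  -90,  -75,  -60,  -45,  -30,
        -15,    0,   15,   30,   45,   60,   75,   90,  105,  120,  135,
        150,  165,  180]))
102 [0.7377824  0.04073017 0.11118459] 23.696796084017087
36 [ 0.61630351 -0.01704646  0.11570889] -153.23794152971553
[0.53173062 0.08703184 0.16536625] 0.16492170739217857
[ 0.53673375 -0.06874917  0.11826843] 1.12693840177849
corridor [0.1659441  0.1660528  0.16641282 0.16684103 0.16707634]
```

drive_tool(plan=[[1, -25.7, 41, 0, 0], [1, -25.7, 41, 0, 0], [1, -25.7, 41, 0, 0], [1, -25.7, 41, 0, 0], [1, -25.7, 41, 0, 0], [1, -25.7, 41, 0, 0], [1, -25.7, 41, 0, 0], [1, -25.7, 41, 0, 0], [1, -25.7, 41, 0, 0], [1, -25.7, 41, 0, 0], [1, -25.7, 41, 0, 0], [1, -25.7, 41, 0, 0], [1, -25.7, 41, 0, 0], [1, -25.7, 41, 0, 0], [1, -25.7, 41, 0, 0], [1, -25.7, 41, 0, 0], [1, 0, 0, 0, 0.9], [1, 0, 0, 0, 0], [1, 0, 0, 0, 0]])

```text
clock: 2.35
position: [0.6757, 0.0131, 0.2313]
tool_rot: [0.806, 0.592, -0.0, -0.0]
ft_force: [-0.0, -0.2, 0.3]
gripper_width: 0.0851
```

```bash
cat >> h.py <<'E'
def rel(tx,ty,tpsi=None):
    o=manip.get_obs();p=o["position"];q=o["tool_rot"];psi=2*np.arctan2(q[1],q[0])
    d=np.array([tx,ty])-p[:2]
    print("pos",p.round(4),"yaw",np.degrees(psi).round(2),"q",o["q"].round(2),"F",np.round(o["ft_force"],1),"T",np.round(o["torque"],2),"w",round(o["gripper_width"]*1000,1),"t",o["clock"])
    print("tool dx,dy mm",((d@[np.cos(psi),np.sin(psi)])*1000).round(1),((d@[np.sin(psi),-np.cos(psi)])*1000).round(1),"tilt",q[2:].round(4))
E
python3 -c "
from h import *
rel(.6762,.0125)"
```

```text
pos [0.6757 0.0131 0.2313] yaw 72.66 q [-0.07  0.6   0.44  1.41  0.    0.23] F [-0.  -0.2  0.3] T [-0.04 -0.01  0.03] w 85.1 t 2.35
tool dx,dy mm -0.5 0.6 tilt [-0.     -0.0003]
```

drive_tool(plan=[[1, -0.5, 0.6, 20, 0], [1, 0, 0, 25, 0], [1, 0, 0, 20, 0], [1, 0, 0, 8, 0], [0.4, 0, 0, 0, 0], [0, 0, 0, 0, 0], [0, 0, 0, 0, 0], [0, 0, 0, 0, 0], [0, 0, 0, 0, 0], [0, 0, 0, 0, 0], [0, 0, 0, 0, 0], [0, 0, 0, 0, 0]], newtons=35)

```text
clock: 3.55
position: [0.677, 0.0121, 0.1591]
tool_rot: [0.806, 0.592, 0.001, 0.001]
ft_force: [0.3, 1.1, 4.7]
gripper_width: 0.0134
```

```bash
python3 -c "
from h import *
rel(.6762,.0125)"
```

```text
pos [0.677  0.0121 0.1591] yaw 72.56 q [-0.08  0.62  0.28  1.23 -0.    0.23] F [0.3 1.1 4.7] T [-0.03 -0.08  0.06] w 13.4 t 3.55
tool dx,dy mm 0.2 -0.9 tilt [0.0006 0.0006]
```

drive_tool(plan=[[0, 0, 0, 0, -0.85], [0, 0, 0, 0, -0.85], [0, 0, 0, 0, -0.85], [0, 0, 0, 0, -0.85], [0, 0, 0, 0, -0.85], [0, 0, 0, 0, -0.85], [0, 0, 0, 0, -0.85], [0, 0, 0, 0, -0.85], [0, 0, 0, 0, -0.85], [0, 0, 0, 0, -0.85], [0, 0, 0, 0, 0], [0, 0, 0, 0, 0], [0, 0, 0, 0, 0]])

```text
clock: 4.85
position: [0.6761, 0.0122, 0.1578]
tool_rot: [0.537, 0.843, -0.0, -0.0]
ft_force: [-0.6, 0.7, -1.4]
gripper_width: 0.0133
```

Run:
```python
from h import *
rel(.6762,.0125)
im,d=manip.read_camera("top");im2,d2=manip.read_camera("scene")
a=cv2.resize(im[130:210,180:270],None,fx=5,fy=5);b=cv2.resize(im2[150:250,250:350],None,fx=4,fy=4)
save("c.png",np.clip(np.hstack([a[:400,:400],b]).astype(float)*1.5,0,255).astype(np.uint8))
```

```text
pos [0.6761 0.0122 0.1578] yaw 115.0 q [-0.08  0.62  0.28  1.23  0.   -0.51] F [-0.6  0.7 -1.4] T [-0.03  0.01  0.03] w 13.3 t 4.85
tool dx,dy mm 0.2 0.2 tilt [-0.0002 -0.0004]
```

View pics/c.png

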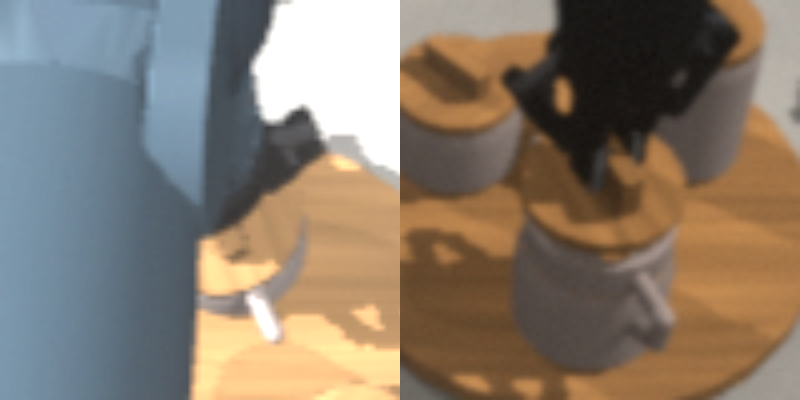

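The scene half of the crop shows the bar at (628,190) in line with the ear at (660,310). The lid is still proud and hangs in the grip (Fz is now −1.4). Lowering a little first.

drive_tool(plan=[[0, 0, 0, 1.5, 0], [0, 0, 0, 1.5, 0], [0, 0, 0, 1.5, 0], [0, 0, 0, 1.5, 0], [0, 0, 0, 0, 0], [0, 0, 0, 0, 0]])

```text
clock: 5.55
position: [0.6764, 0.0122, 0.1522]
tool_rot: [0.537, 0.844, -0.0, -0.0]
ft_force: [-0.2, 0.7, -1.4]
gripper_width: 0.0136
```

```bash
python3 -c "
from h import *
rel(.6762,.0125)"
```

```text
pos [0.6764 0.0122 0.1522] yaw 115.06 q [-0.08  0.62  0.27  1.22  0.   -0.51] F [-0.2  0.7 -1.4] T [ 0.02 -0.    0.05] w 13.6 t 5.55
tool dx,dy mm 0.4 -0.0 tilt [-0.     -0.0001]
```

Dropped 5.6 mm with no contact, so it is in the thread opening. About 6.5–7 mm more.

drive_tool(plan=[[0, 0, 0, 1.5, 0], [0, 0, 0, 1.5, 0], [0, 0, 0, 1.5, 0], [0, 0, 0, 1, 0], [0, 0, 0, 0.7, 0], [0, 0, 0, 0, 0], [0, 0, 0, 0, 0]])

```text
clock: 6.25
position: [0.6765, 0.0121, 0.1468]
tool_rot: [0.537, 0.844, 0.0, 0.0]
ft_force: [-1.9, 0.5, 3.2]
gripper_width: 0.0132
```

```bash
python3 -c "
from h import *
rel(.6762,.0125)"
```

```text
pos [0.6765 0.0121 0.1468] yaw 115.06 q [-0.08  0.62  0.25  1.2   0.   -0.51] F [-1.9  0.5  3.2] T [0.05 0.58 0.02] w 13.2 t 6.25
tool dx,dy mm 0.5 -0.1 tilt [0.0002 0.0003]
```

```bash
cat >> h.py <<'E'
def disc():
    im,d=manip.read_camera("scene");Q=pts("scene",d).reshape(-1,3)
    r=np.hypot(Q[:,0]-.6762,Q[:,1]-.0125);D=Q[(r<.044)&(r>.02)&(Q[:,2]>.125)&(Q[:,2]<.165)]
    h=np.histogram(D[:,2],bins=np.arange(.125,.166,.002))
    m=h[1][h[0].argmax()]+.001;S=D[abs(D[:,2]-m)<.004]
    A=np.c_[S[:,:2]-[.6762,.0125],np.ones(len(S))];k=np.linalg.lstsq(A,S[:,2],rcond=None)[0]
    print("disc z",np.median(S[:,2]).round(4),len(S),"slopes deg",np.degrees(k[:2]).round(2),"c",k[2].round(4));return im
E
python3 - <<'E'
from h import *
d=np.load("scene0.npz")["d"];im=disc()
rel(.6762,.0125)
E
```

```text
disc z 0.1421 520 slopes deg [-0.55  0.15] c 0.1422
pos [0.6766 0.0121 0.1468] yaw 115.07 q [-0.08  0.62  0.25  1.2   0.   -0.51] F [-1.3  0.3  3.9] T [0.05 0.57 0.04] w 13.3 t 6.3
tool dx,dy mm 0.5 -0.2 tilt [0.0002 0.0003]
```

The lid is down 12.3 mm and level, so it has dropped into the thread. Screwing clockwise now, 0.4 mm down per 5°.

drive_tool(plan=[[0, 0, 0, 0.3, 1], [0, 0, 0, 0.4, 1], [0, 0, 0, 0.4, 1], [0, 0, 0, 0.4, 1], [0, 0, 0, 0.4, 1], [0, 0, 0, 0.4, 1], [0, 0, 0, 0, 0], [0, 0, 0, 0, 0]])

```text
clock: 7.1
position: [0.6777, 0.0119, 0.1445]
tool_rot: [0.736, 0.677, 0.001, 0.001]
ft_force: [1.4, -0.5, 4.1]
gripper_width: 0.0132
```

```bash
python3 -c "
from h import *
disc();rel(.6762,.0125)"
```

```text
disc z 0.1399 533 slopes deg [-0.13  0.09] c 0.1399
pos [0.6776 0.0119 0.1445] yaw 85.15 q [-0.08  0.62  0.25  1.2  -0.    0.01] F [ 1.6 -0.2  4.6] T [-0.35 -0.31  0.06] w 13.0 t 7.15
tool dx,dy mm 0.5 -1.4 tilt [0.0008 0.001 ]
```

drive_tool(plan=[[0, 0, 0, 0.4, 1], [0, 0, 0, 0.4, 1], [0, 0, 0, 0.4, 1], [0, 0, 0, 0.4, 1], [0, 0, 0, 0.2, 1], [0, 0, 0, 0, 1], [0, 0, 0, 0, 1], [0, 0, 0, 0, 0], [0, 0, 0, 0, 0]])

```text
clock: 8.05
position: [0.6773, 0.0118, 0.1428]
tool_rot: [0.906, 0.424, 0.001, 0.001]
ft_force: [2.2, -1.3, 5.3]
gripper_width: 0.0134
```

```bash
python3 -c "
from h import *
disc();rel(.6762,.0125)"
```

```text
disc z 0.1383 496 slopes deg [ 0.29 -0.01] c 0.1383
pos [0.6773 0.0118 0.1429] yaw 50.22 q [-0.08  0.62  0.25  1.19 -0.    0.62] F [ 1.8 -1.6  5.8] T [-0.47 -0.3  -0.01] w 13.0 t 8.1
tool dx,dy mm -0.2 -1.3 tilt [0.0008 0.0008]
```

drive_tool(plan=[[0, 0, 0, 0.5, 0.3], [0, 0, 0, 0, 0], [0.3, 0, 0, 0, 0], [0.5, 0, 0, 0, 0], [0.7, 0, 0, 0, 0], [0.8, 0, 0, 0, 0], [0.8, 0, 0, 0, 0], [0.8, 0, 0, -15, 0], [0.8, 0, 0, -30, 0], [0.8, 0, 0, -40, 0], [0.8, 0, 0, -20, 0], [0.8, -20, -40, 0, 0], [0.8, -20, -40, 0, 0], [0.8, -20, -40, 0, 0], [0.8, -20, -40, 0, 0], [0.8, 0, 0, 0, 0]])

```text
clock: 9.7
position: [0.4956, 0.0595, 0.245]
tool_rot: [0.911, 0.412, -0.004, -0.002]
ft_force: [0.1, -0.5, -0.0]
gripper_width: 0.0685
```

Run:
```python
from h import *
rel(.6762,.0125)
im2=disc();im,d=manip.read_camera("top");_,d2=manip.read_camera("scene")
fit(pts("top",d),pts("scene",d2),(.6762,.0125),.138,.168,False)
for n in ("cloche",): print([(np.round(np.array(r["position"])*[512,384]),round(r["confidence"],2)) for r in manip.place_of(n,"scene")])
a=cv2.resize(im[130:210,180:260],None,fx=5,fy=5);b=cv2.resize(im2[150:250,250:350],None,fx=4,fy=4)
save("d.png",np.clip(np.hstack([a,b]).astype(float)*1.5,0,255).astype(np.uint8))
e=np.load("scene0.npz")["im"].astype(int);print("cloche diff",abs(e[170:245,95:170]-im2[170:245,95:170].astype(int)).mean())
```

```text
pos [0.4956 0.0595 0.245 ] yaw 48.69 q [-0.01  0.23 -0.09  1.26  0.    0.71] F [ 0.1 -0.5 -0. ] T [-0.   -0.02 -0.02] w 68.5 t 9.7
tool dx,dy mm 84.0 166.7 tilt [-0.0038 -0.0021]
disc z 0.1382 592 slopes deg [ 0.06 -0.28] c 0.1381
top disc [675.9  11.7] 47.0 z 0.1377 bar (array([675.4,  11.2]), array([13.7, 57.5]), np.float64(138.0)) 0.1677 105
scene disc [677.   10.6] 47.6 z 0.138 bar (array([677.7,  10.8]), array([13.5, 59.4]), np.float64(138.4)) 0.168 145
both disc [676.9  10.7] 47.7 z 0.1379 bar (array([677.2,  11. ]), array([14.5, 60.7]), np.float64(138.4)) 0.1679 250
[]
cloche diff 10.406874074074073
```

View pics/d.png

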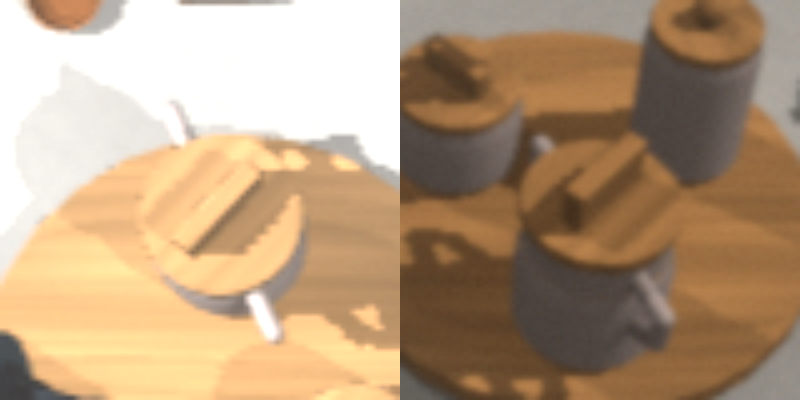

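The view shows the lid level on the rim with its bar about 67° past the ears. The network missed the cloche and the pixel difference there was high (possibly shadow), so I'll check it by depth before handing in.

Run:
```python
from h import *
for c,s in(("top",np.s_[175:225,330:390]),("scene",np.s_[170:245,95:170])):
    im,d=manip.read_camera(c);e=np.load(c+"0.npz")["d"][s];x=abs(d[s]-e);print(c,np.median(x),(x>.01).mean(),np.percentile(x,95))
    print([(np.round(np.array(r["position"])*[512,384]),round(r["confidence"],2)) for r in manip.place_of("cloche",c)])
manip.sign_off()
```

```text
top 0.0020649433 0.008333333333333333 0.0059124473
[(array([356., 198.]), 0.84)]
scene 0.0016402602 0.010133333333333333 0.005019259
[(array([134., 212.]), 0.77)]
the job is handed in; nothing more can be done
```

The job is done and handed in at about 10 s of the allowed 38 s. I gripped the eared jar's lid by its bar and turned it about 42.5° anticlockwise, into line with the ears. Then I lowered it 12 mm into the thread, screwed it clockwise while lowering it to the rim, let go and backed off.

**Lid:** The last camera check put the bar about 67° past the ears. The lid lies level, 16.4 mm below its starting height. That fits "home" against the "about 17 mm" given, and it dropped about 4 mm during the screwing.

**Forces:** Every reading I took at the wrist was 6 N or less, and about 0 after letting go.

**Cloche:** Depth in both cameras is unchanged beyond noise, so I take it as not shifted. Two checks disagreed along the way:
- One network query missed the cloche. A second query found it within about 4 pixels of the first position.
- One colour comparison there differed. I took this to be arm shadow, but did not confirm it.

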